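# Make up the bearing-change kit in its tray

## Robot

A 6-joint arm with a two-finger parallel gripper is mounted at the origin on a cart in front of the work surface, level with it; the furniture and walls round the work are solid. World frame = base frame: x ahead of the robot, y to its left, z up, the work surface at z = 0. Lengths are in mm, angles in rad, forces in N, time in s.
With the tool pointing down it reaches from about 275 to 750 mm from the base axis. Payload 10.2 kg.
Tool frame: the origin (TCP) lies at the very end of the fingers, on their centre line; the grasp point (between the pads) lies 19 mm behind it (ctrl.tcp_to_grasp is the distance from the TCP to the grasp point, in mm); z points along the fingers, x is the direction in which the jaws open and shut, and the axes are right-handed (so a half turn about z gives the same grasp; the last joint's range is limited). The gripper opens to 85 mm and grips with 20 to 120 N. Pads are 22 mm wide; open, the fingers measure 114 mm over their backs; the gripper's body (76 mm by 85 mm) begins 54 mm behind the grasp point. The pads swing forward as they close: fully open they stand 13 mm farther back than shut.
Start: joints at [-1.548, 0.313, 1.498, -0, 1.331, -0.223], TCP at [127.736, -509.229, 231.294] pointing down, gripper open.
Joint ranges: [-2.94, 2.94], [-0.97, 2.17], [0.19, 2.56], [-1.23, 4.37], [0.02, 3.11], [-2.88, 2.88]. Speed limits (rad/s): [2.39, 2.39, 3.01, 3.14, 3.14, 3.14].

## Interface

Orientations are given as a unit quaternion [w, x, y, z].
In Python, from rig import monitor, vision, order, ctrl gives the robot as it stands. The module is installed in compiled form; this text tells all that it offers.
- The arm moves only by the shell command python3 -m pendant 'ROWS' [FORCE]. ROWS is JSON, a list that holds one entry, the list of rows, each a list of 5 numbers: the closure, from -1 (fully open) to 1 (shut), then the shift along the world's x, y, z in m, then the turn about the world's z in degrees. In form: [[[fingers, dx, dy, dz, spin], ...]]. A call has 1 to 20 rows; each row is the pose to reach, as a shift and turn from the pose commanded when the call began; what a row does not reach only later rows make up. A row lasts 1/10 s, in which the tool goes at most 50 mm and 8.59 degrees, less where a joint would pass 70% of its speed; a pose out of reach is approached as far as the arm can. A call with a gripper value outside its range is refused whole. The fingers move at their own pace and stop on an object; FORCE is the grip in N (left out, the last holds). Time passes only in rows, so rows that repeat a pose let the fingers close. It gives the time, the measured TCP pose, the force and the opening at its end, in the units of the state.
- monitor.sense(): the state, without advancing time (a new reading comes with each control period).
- vision.capture(name): name is "scene" or "top" or "wrist"; returns (picture, depth): 384x512x3 uint8, red, green, blue; 384x512 float32, mm along the optical axis (not along the pixel's ray), 0 where there is no reading.
- vision.camera_info(name): a dict with "fov_y" (degrees; the focal length in pixels is half the picture's height over the tangent of half this angle, whatever the lens; pixels are square), "cx", "cy" (the principal point, pixels), "R" (3x3) and "t" (3): a world point X has camera coordinates R X + t; the wrist camera has in their place "hand_eye" (4x4, takes a point from camera to tool coordinates, whose origin is the TCP and whose axes are the tool frame's). Camera axes: x right, y down, z forward; pixel columns grow to the right and rows downward; lengths in mm; the calibration is good to about 2 mm. The wrist camera is an equidistant fisheye: a pixel r from the principal point sees the ray r / f radians off the axis. A picture is of the moment at which its call begins: read the wrist's pose just before it. camera_info takes no time and is no camera call.
- order.finish_job(): hands the job in, once; it reports no verdict.
The state is a dict: "time_s": time; "joints": joint angles; "dq": joint speeds; "tau": joint torques, N m; "eef_pos": TCP position; "ee_rot": TCP orientation; "force": force on the tool from outside, world axes, zero at the start; "wrist_torque": the same for the moment, N m; "grip_width": opening from 0.0 (shut) to 1.0 (fully open).
Only numpy, scipy, OpenCV 4.12 (cv2) and the standard library are available. Lean on these libraries where they do the work, as an engineer would, in place of code of your own. Each camera call takes 0.05 s, during which the arm holds its last target.

## Task

Make up the bearing-change kit: put the larger ball bearing (over the little boss), the longer hex bolt, the grease tin and the upright dropper bottle each fully down into its own matching recess of the wooden kit tray. Leave the smaller bearing and the shorter bolt where they lie; they are not part of the kit. Set the bearing and the glass bottle down, do not let them drop.

Things in the scene. Friction and masses are not known exactly. Their poses are not given: they have to be found in the camera images.
- bearing_large: the larger of two sealed ball bearings, steel rings with black seals, lying flat: 52 mm outside diameter, 25 mm bore, 15 mm high, about 0.13 kg. Origin: centre of its underside; z up along its axis. Take it across the outside, above its lower 8 mm, so that the fingertips stay above the plate when it is seated (it then stands 9 mm proud). Lies loose on the bench; place varies.
- bolt_long: the longer of two bare steel hex bolts, lying down: 52 mm long along its y, head 16 mm wide and 18 mm high. Origin: underside, below the middle of its length; x across it, z up; about 0.05 kg. Seated in its recess it stands 12 mm proud of the plate. Lies loose on the bench; place varies.
- grease_tin: round flat red grease tin with its lid on: 65 mm diameter, 23 mm high. Origin: centre of its underside; z up. Seated it stands 17 mm proud of the plate. Lies loose on the bench; place varies.
- dropper_bottle: standing amber glass dropper bottle with a black cap and rubber bulb: body 33 mm diameter up to 62 mm, cap 24 mm diameter up to 76 mm, 102 mm high in all, about 0.07 kg. Origin: centre of its underside; z up. It is the only tall thing in the kit, so the gripper can strike it when it works low beside it. Lies loose on the bench; place varies.
- bearing_small: the look-alike bearing, not part of the kit: 42 mm outside diameter, 20 mm bore, 12 mm high, lying flat. Origin: centre of its underside. Lies loose on the bench; place varies.
- bolt_short: the look-alike bolt, not part of the kit: shorter and thinner, 32 mm long along its y, head 13 mm wide. Origin: underside, below the middle of its length. Lies loose on the bench; place varies.
- plate_bearing: white 105 x 105 x 12 mm plate, one of four fitted two by two in the fixed wooden kit tray (229 mm square, rim 20 mm high); tray pose and order of the plates vary. Origin: middle of its underside, 6 mm above the bench; x, y along its edges. Recess in its middle, 6 mm deep, grey floor 12 mm above the bench: round, 69 mm diameter, with a small locating boss in its middle (8 mm diameter, 5 mm high) that goes into the bearing's bore. Place of the larger bearing.
- plate_tin: white 105 x 105 x 12 mm plate, one of four fitted two by two in the fixed wooden kit tray (229 mm square, rim 20 mm high); tray pose and order of the plates vary. Origin: middle of its underside, 6 mm above the bench; x, y along its edges. Recess in its middle, 6 mm deep, grey floor 12 mm above the bench: round, 82 mm diameter, the widest, without a boss. Place of the grease tin.
- plate_bottle: white 105 x 105 x 12 mm plate, one of four fitted two by two in the fixed wooden kit tray (229 mm square, rim 20 mm high); tray pose and order of the plates vary. Origin: middle of its underside, 6 mm above the bench; x, y along its edges. Recess in its middle, 6 mm deep, grey floor 12 mm above the bench: round, 50 mm diameter, the smallest round one. Place of the dropper bottle, upright.
- plate_bolt: white 105 x 105 x 12 mm plate, one of four fitted two by two in the fixed wooden kit tray (229 mm square, rim 20 mm high); tray pose and order of the plates vary. Origin: middle of its underside, 6 mm above the bench; x, y along its edges. Recess in its middle, 6 mm deep, grey floor 12 mm above the bench: oblong, 70 mm along the plate's x by 34 mm along its y. Place of the longer bolt, lying lengthwise in it, head at either end.

How it is judged:
By the outcome, as a careful person would: the job done as asked, in the order asked, and still so for the second after the job is handed in, with the robot touching nothing.
It also fails if it takes over 120 s, if anything falls off the work surface, if the arm or the gripper's body presses on something with over 40 N, if the wrist force passes 120 N, or if a joint passes its speed limit or range.

## Working session

There is one attempt and no reset: what is moved stays moved. The work goes in short steps, Python scripts to look and compute and a shell command to move; the robot and the scene stay as the last step left them, time stands still between calls to the robot, and variables do not carry over. Pictures are saved under pics/ and viewed, and the job is handed in when it is done.

```bash
mkdir -p pics; ls; cat > h.py <<'E'
import numpy as np, cv2
from rig import monitor, vision, order, ctrl
def save(n,im): cv2.imwrite('pics/'+n,cv2.cvtColor(im,cv2.COLOR_RGB2BGR))
E
python3 - <<'E'
from h import *
s=monitor.sense(); print({k:np.round(v,3) for k,v in s.items()}); print(ctrl.tcp_to_grasp)
for n in ['scene','top']:
    p,d=vision.capture(n); save(n+'0.png',p); np.savez(n+'0.npz',p=p,d=d)
    print(n,vision.camera_info(n))
print(vision.camera_info('wrist'))
E
```

```text
pics
{'time_s': np.float64(0.0), 'joints': array([-1.548,  0.313,  1.498, -0.   ,  1.331, -0.223]), 'dq': array([ 0.002,  0.001, -0.   , -0.001, -0.   , -0.001]), 'tau': array([-1.0000e-03, -4.1227e+01, -2.5974e+01, -0.0000e+00,  4.0000e-03,
       -0.0000e+00]), 'eef_pos': array([ 127.745, -508.952,  230.732]), 'ee_rot': array([-0.   ,  0.788, -0.615, -0.   ]), 'force': array([-0.341,  0.42 , -0.005]), 'wrist_torque': array([ 0.009, -0.007,  0.011]), 'grip_width': np.float64(1.0)}
18.700000000000003
scene {'fov_y': 57.165245981927875, 'cx': 258.34595596904944, 'cy': 197.1442851002269, 'R': array([[-0.86371376, -0.50388368, -0.00998908],
       [-0.35606346,  0.62412047, -0.69548002],
       [ 0.35667542, -0.59713891, -0.718476  ]]), 't': array([440.22124573, 248.07718023, 748.70875624])}
top {'fov_y': 45.15567851356484, 'cx': 256.07763626343973, 'cy': 191.15623785630152, 'R': array([[-1.47861205e-02, -9.99889907e-01, -1.24306420e-03],
       [-9.98855950e-01,  1.48273510e-02, -4.54636282e-02],
       [ 4.54770543e-02,  5.69411387e-04, -9.98965221e-01]]), 't': array([ -14.83285962,  526.24993903, 1328.84737303])}
{'fov_y': 65.70646984690485, 'cx': 257.3448982933813, 'cy': 194.18796638505736, 'hand_eye': array([[ 9.99999759e-01, -6.84081549e-04, -1.15710227e-04,
         5.81793795e-01],
       [ 6.89983421e-04,  9.63106393e-01,  2.69120048e-01,
        -6.85125345e+01],
       [-7.26588002e-05, -2.69120063e-01,  9.63106633e-01,
        -1.43398041e+02],
       [ 0.00000000e+00,  0.00000000e+00,  0.00000000e+00,
         1.00000000e+00]])}
```

View pics/scene0.png

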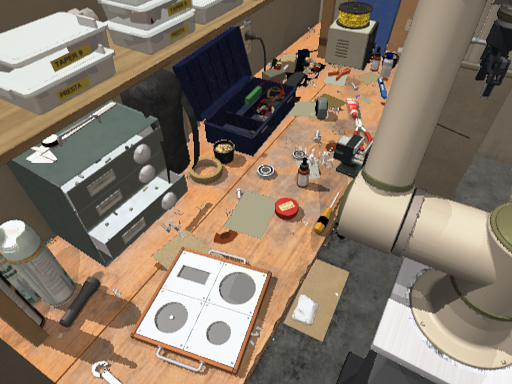

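View pics/top0.png

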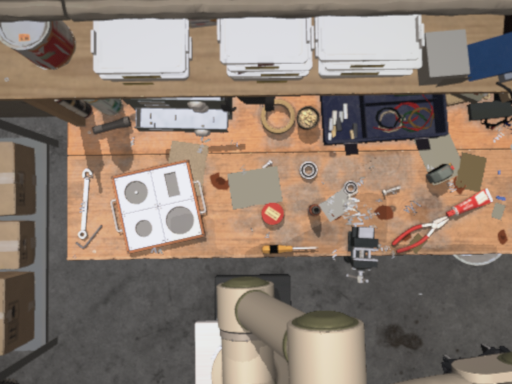

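```bash
python3 - <<'E'
from h import *
p=np.load('top0.npz')['p']
save('topA.png',cv2.resize(p[140:260,90:220],None,fx=4.6,fy=4.6,interpolation=cv2.INTER_CUBIC))
save('topB.png',cv2.resize(p[145:235,230:410],None,fx=4.4,fy=4.4,interpolation=cv2.INTER_CUBIC))
p=np.load('scene0.npz')['p']
save('scB.png',cv2.resize(p[130:230,220:370],None,fx=5,fy=5,interpolation=cv2.INTER_CUBIC))
E
```

```text
(no output)
```

View pics/topA.png

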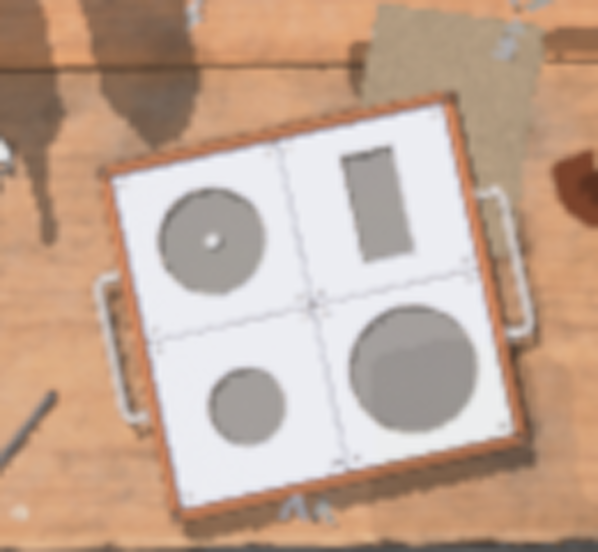

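View pics/topB.png

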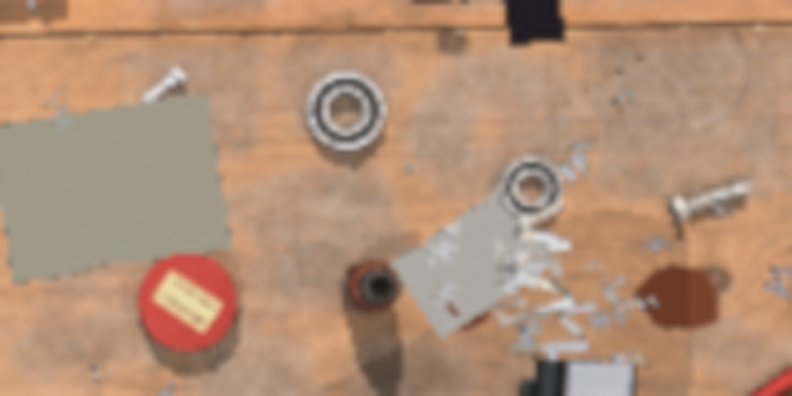

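View pics/scB.png

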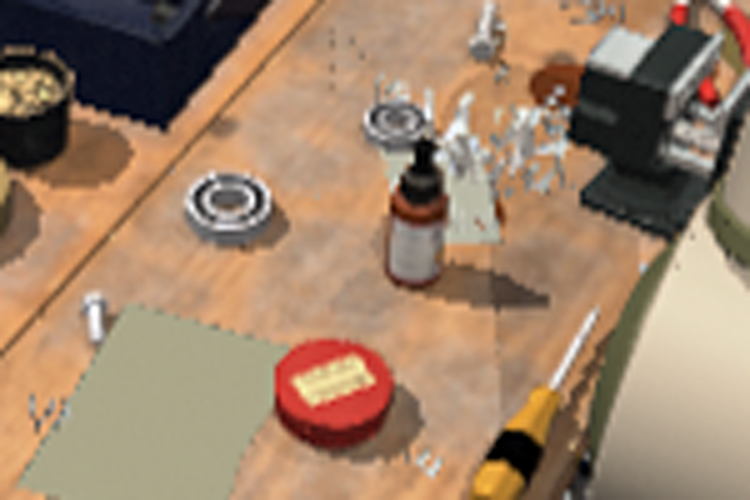

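```bash
cat >> h.py <<'E'
from scipy.spatial.transform import Rotation as Ro
def ray(n,u,v,st=None):
    c=vision.camera_info(n); f=192/np.tan(np.radians(c['fov_y']/2))
    x,y=(u-c['cx'])/f,(v-c['cy'])/f
    if n!='wrist':
        R=np.array(c['R']);t=np.array(c['t'])
        return -R.T@t, R.T@np.array([x,y,1.])
    r=np.hypot(x,y); k=np.sin(r)/r if r>1e-9 else 1
    d=np.array([x*k,y*k,np.cos(r)]); H=np.array(c['hand_eye'])
    q=st['ee_rot']; R=Ro.from_quat([q[1],q[2],q[3],q[0]]).as_matrix()
    return st['eef_pos']+R@H[:3,3], R@H[:3,:3]@d
def onz(n,u,v,z,st=None):
    o,d=ray(n,u,v,st); return o+d*(z-o[2])/d[2]
def proj(n,X,st=None):
    c=vision.camera_info(n); f=192/np.tan(np.radians(c['fov_y']/2)); X=np.array(X,float)
    if n!='wrist':
        p=c['R']@X+c['t']; return c['cx']+f*p[0]/p[2], c['cy']+f*p[1]/p[2]
    H=np.array(c['hand_eye']); q=st['ee_rot']; R=Ro.from_quat([q[1],q[2],q[3],q[0]]).as_matrix()
    p=H[:3,:3].T@(R.T@(X-st['eef_pos'])-H[:3,3]); a=np.arctan2(np.hypot(*p[:2]),p[2]); h=np.hypot(*p[:2])
    return c['cx']+f*a*p[0]/h, c['cy']+f*a*p[1]/h
E
python3 - <<'E'
from h import *
A=lambda x,y:(90+x/4.6-.5,140+y/4.6-.5)
B=lambda x,y:(230+x/4.4-.5,145+y/4.4-.5)
S=lambda x,y:(220+x/5-.5,130+y/5-.5)
pr=lambda l,*a:print(l,np.round(onz(*a),1))
for l,(x,y) in dict(bear=(212,241),bolt=(378,204),bott=(247,406),tin=(413,369)).items(): pr('rec '+l,'top',*A(x,y),14 if l!='x' else 0)
for l,(x,y) in dict(TL=(108,172),TR=(452,95),BR=(524,438),BL=(180,516)).items(): pr('corner '+l,'top',*A(x,y),20)
for l,(x,y),z in [('bigbear',(346,110),15),('small',(531,187),12),('tin',(188,303),23),('bottlecap',(378,286),76),('blong head',(680,207),9),('blong tip',(747,189),9),('bsh head',(180,75),8),('bsh tip',(148,100),8)]: pr(l,'top',*B(x,y),z)
print('scene')
for l,(x,y),z in [('bigbear',(229,201),15),('small',(397,122),12),('tin',(334,378),23),('bottlebase',(413,275),0),('blong head',(483,45),9),('blong tip',(490,5),9),('bsh head',(94,300),8),('bsh tip',(96,338),8)]: pr(l,'scene',*S(x,y),z)
for l,p,z in [('bear',(171,317),14),('bolt',(194,273),14),('bott',(218,333),14),('tin',(238,288),14)]: pr('rec '+l,'scene',*p,z)
E
```

```text
rec bear [528.9 326.8  14. ]
rec bolt [550.7 222.   14. ]
rec bott [424.8 305.1  14. ]
rec tin [446.5 200.6  14. ]
corner TL [573.  390.5  20. ]
corner TR [618.4 173.8  20. ]
corner BR [402.5 130.6  20. ]
corner BL [357.2 345.7  20. ]
bigbear [ 586.5 -174.7   15. ]
small [ 534.  -296.1   12. ]
tin [460.9 -68.1  23. ]
bottlecap [ 470.  -185.6   76. ]
blong head [ 519.4 -394.8    9. ]
blong tip [ 530.7 -439.4    9. ]
bsh head [612.1 -65.8   8. ]
bsh tip [595.8 -44.3   8. ]
scene
bigbear [ 588.4 -176.5   15. ]
small [ 535.  -296.7   12. ]
tin [465.2 -72.4  23. ]
bottlebase [ 471.3 -187.8    0. ]
blong head [ 522.  -401.1    9. ]
blong tip [ 536.1 -445.     9. ]
bsh head [617.4 -71.3   8. ]
bsh tip [600.2 -46.4   8. ]
rec bear [532.4 322.8  14. ]
rec bolt [555.6 214.1  14. ]
rec bott [427.9 301.5  14. ]
rec tin [447.4 196.   14. ]
```

```bash
python3 - <<'E'
from h import *
z=np.load('top0.npz'); d=z['d']
c=vision.camera_info('top'); f=192/np.tan(np.radians(c['fov_y']/2))
v,u=np.mgrid[0:384,0:512]
P=np.stack([(u-c['cx'])/f*d,(v-c['cy'])/f*d,d],-1); W=(P-c['t'])@np.array(c['R'])
for uu in (110,180,260,300,340,400):
    print(uu,[tuple(np.round(W[vv,uu],0).astype(int)) for vv in range(20,270,14)])
E
```

```text
110 [(np.int64(790), np.int64(217), np.int64(593)), (np.int64(803), np.int64(247), np.int64(498)), (np.int64(777), np.int64(247), np.int64(499)), (np.int64(751), np.int64(248), np.int64(496)), (np.int64(734), np.int64(258), np.int64(463)), (np.int64(723), np.int64(277), np.int64(404)), (np.int64(768), np.int64(375), np.int64(96)), (np.int64(749), np.int64(405), np.int64(2)), (np.int64(707), np.int64(405), np.int64(0)), (np.int64(666), np.int64(405), np.int64(1)), (np.int64(624), np.int64(404), np.int64(3)), (np.int64(583), np.int64(405), np.int64(1)), (np.int64(542), np.int64(406), np.int64(-1)), (np.int64(501), np.int64(406), np.int64(-2)), (np.int64(460), np.int64(405), np.int64(2)), (np.int64(419), np.int64(406), np.int64(-2)), (np.int64(379), np.int64(406), np.int64(-1)), (np.int64(338), np.int64(405), np.int64(1))]
180 [(np.int64(829), np.int64(116), np.int64(496)), (np.int64(802), np.int64(116), np.int64(497)), (np.int64(776), np.int64(116), np.int64(496)), (np.int64(748), np.int64(116), np.int64(498)), (np.int64(736), np.int64(124), np.int64(451)), (np.int64(720), np.int64(132
[... 3266 characters left out ...]
int64(738), np.int64(-292), np.int64(510)), (np.int64(738), np.int64(-320), np.int64(420)), (np.int64(713), np.int64(-324), np.int64(405)), (np.int64(771), np.int64(-442), np.int64(30)), (np.int64(725), np.int64(-433), np.int64(56)), (np.int64(695), np.int64(-449), np.int64(1)), (np.int64(654), np.int64(-449), np.int64(-5)), (np.int64(612), np.int64(-446), np.int64(3)), (np.int64(571), np.int64(-447), np.int64(-4)), (np.int64(529), np.int64(-440), np.int64(14)), (np.int64(488), np.int64(-442), np.int64(2)), (np.int64(448), np.int64(-442), np.int64(1)), (np.int64(407), np.int64(-441), np.int64(-2)), (np.int64(366), np.int64(-439), np.int64(3)), (np.int64(227), np.int64(-731), np.int64(-952))]
```

```bash
python3 - <<'E'
from h import *
s=monitor.sense(); p,d=vision.capture('wrist')
for x,z in [(42.5,-13),(42.5,0),(-42.5,-13),(-42.5,0),(57,-13)]:
    q=s['ee_rot'];R=Ro.from_quat([q[1],q[2],q[3],q[0]]).as_matrix()
    u=proj('wrist',s['eef_pos']+R@np.array([x,0,z]),s); print(x,z,np.round(u,1)); cv2.circle(p,(int(u[0]),int(u[1])),2,(255,0,0) if z==0 else (0,255,0),-1)
save('w0.png',p)
E
```

```text
42.5 -13 [340.5 255.3]
42.5 0 [334.5 244.5]
-42.5 -13 [172.2 255.4]
-42.5 0 [178.3 244.5]
57 -13 [367.  254.1]
```

View pics/w0.png

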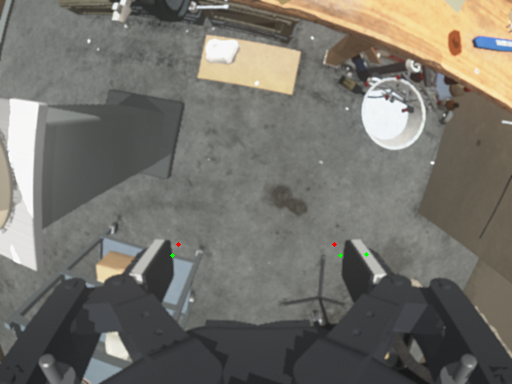

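```bash
P='[0]'; python3 -m pendant '[[[-1,0.44,0.33,0,0],[-1,0.44,0.33,0,0],[-1,0.44,0.33,0,0],[-1,0.44,0.33,0,0],[-1,0.44,0.33,0,0],[-1,0.44,0.33,0,0],[-1,0.44,0.33,0,0],[-1,0.44,0.33,0,0],[-1,0.44,0.33,0,0],[-1,0.44,0.33,-0.08,0],[-1,0.44,0.33,-0.08,0],[-1,0.44,0.33,-0.08,0],[-1,0.44,0.33,-0.08,0],[-1,0.44,0.33,-0.08,0],[-1,0.44,0.33,-0.08,0],[-1,0.44,0.33,-0.08,0]]]' 40
cat > w.py <<'E'
import sys; from h import *
s=monitor.sense(); p,d=vision.capture('wrist'); n=sys.argv[1]; save(n+'.png',p)
np.savez(n+'.npz',p=p,d=d,pos=s['eef_pos'],rot=s['ee_rot']); print(np.round(s['eef_pos'],1),np.round(s['ee_rot'],3),s['time_s'],np.round(s['joints'],2))
E
python3 w.py w1
```

```text
time_s: 1.75
eef_pos: [567.5, -180.2, 152.4]
ee_rot: [-0.0, 0.788, -0.616, 0.001]
force: [-0.3, 0.5, 0.8]
grip_width: 0.998
[ 567.5 -180.2  152.4] [-0.     0.788 -0.616  0.001] 1.75 [-0.5   0.53  1.38 -0.    1.22  0.82]
```

View pics/w1.png

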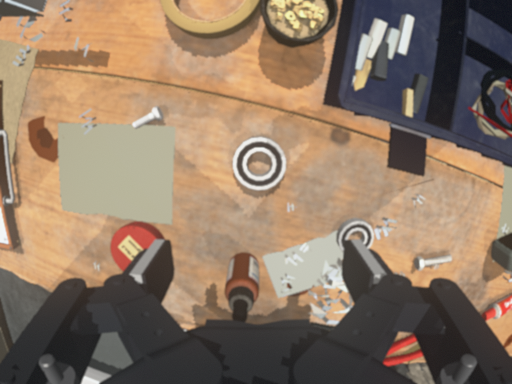

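```bash
cat >> h.py <<'E'
def load(n):
    z=np.load(n+'.npz'); return z['p'],dict(eef_pos=z['pos'],ee_rot=z['rot'])
E
python3 - <<'E'
from h import *
p,s=load('w1')
save('w1a.png',cv2.resize(p[130:200,220:300],None,fx=7,fy=7,interpolation=cv2.INTER_CUBIC))
save('w1b.png',cv2.resize(p[230:290,400:470],None,fx=7,fy=7,interpolation=cv2.INTER_CUBIC))
for l,u,z in [('bearing',(259,164.5),15),('small',(355,236),12),('bolt head',(421,263),9),('bolt tip',(453,262),9),('tin',(137,247),23),('bottle',(243,265),0),('short h',(157,113),8),('short t',(135,124),8)]: print(l,np.round(onz('wrist',*u,z,s),1))
E
```

```text
bearing [ 587.2 -177.7   15. ]
small [ 537.3 -297.2   12. ]
bolt head [ 519.8 -400.6    9. ]
bolt tip [ 529.  -453.4    9. ]
tin [471.8 -71.3  23. ]
bottle [ 469.6 -188.6    0. ]
short h [613.4 -66.9   8. ]
short t [598.1 -45.4   8. ]
```

View pics/w1a.png

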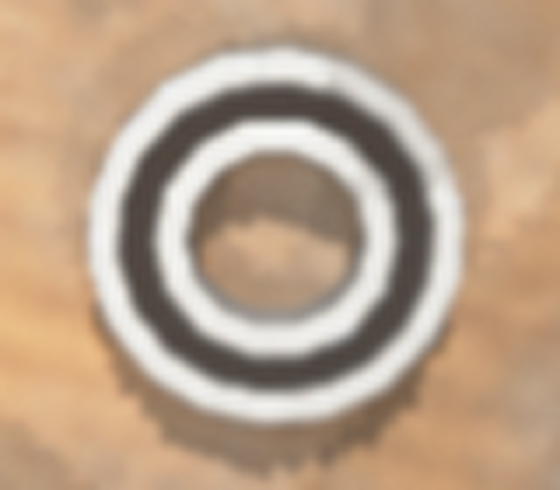

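View pics/w1b.png

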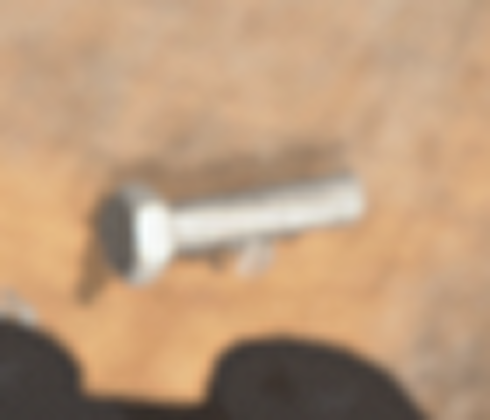

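```bash
python3 -m pendant '[[[-1,0.02,0.002,-0.05,0],[-1,0.02,0.002,-0.1,0],[-1,0.02,0.002,-0.125,0],[-1,0.02,0.002,-0.135,0],[-1,0.02,0.002,-0.145,0],[-1,0.02,0.002,-0.145,0],[-1,0.02,0.002,-0.145,0],[-1,0.02,0.002,-0.145,0]]]' 40; python3 w.py w2
```

```text
time_s: 2.6
eef_pos: [588.4, -177.6, 7.8]
ee_rot: [-0.0, 0.788, -0.615, 0.001]
force: [-0.4, 0.8, 0.3]
grip_width: 1.0
[ 588.4 -177.6    7.8] [-0.     0.788 -0.615  0.001] 2.6 [-0.48  0.75  1.43 -0.    0.96  0.84]
```

View pics/w2.png

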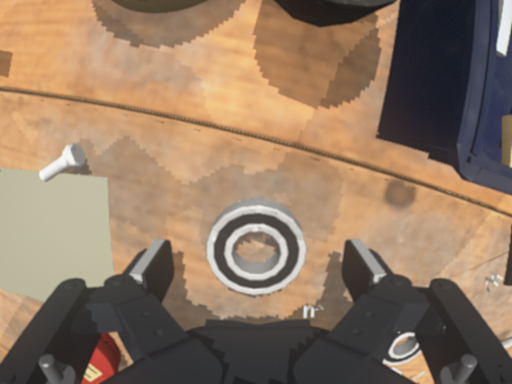

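```bash
python3 - <<'E'
from h import *
p,s=load('w2'); print(np.round(onz('wrist',257,247,15,s),1), proj('wrist',[588.4,-177.6,15],s))
E
python3 -m pendant '[[[-0.2,0,0,0,0],[0.3,0,0,0,0],[0.3,0,0,0,0],[0.5,0,0,0,0],[0.8,0,0,0,0],[1,0,0,0,0],[1,0,0,0,0],[1,0,0,0,0],[1,0,0,0,0],[1,0,0,0,0]]]' 40; python3 w.py w3
```

```text
[ 591.1 -177.3   15. ] (np.float64(256.24447368764135), np.float64(251.7437968939836))
time_s: 3.65
eef_pos: [587.9, -177.2, 7.2]
ee_rot: [-0.0, 0.788, -0.615, 0.0]
force: [-3.5, 1.0, 6.9]
grip_width: 0.578
[ 587.9 -177.2    7.2] [-0.     0.788 -0.615  0.   ] 3.65 [-0.48  0.75  1.43  0.    0.96  0.84]
```

View pics/w3.png

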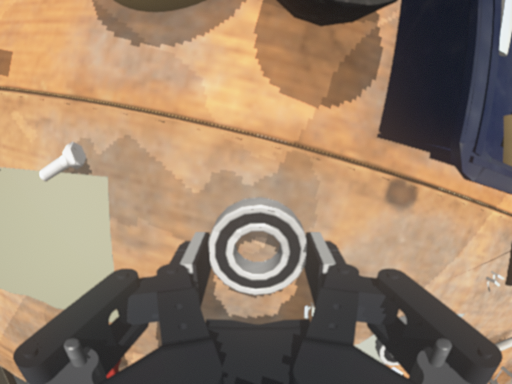

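```bash
python3 -m pendant '[[[1,0,0,0.01,0],[1,0,0,0.03,0],[1,0,0,0.06,0],[1,0,0,0.1,0],[1,0,0,0.145,0],[1,0,0,0.145,0]]]' 40; python3 w.py w4
```

```text
time_s: 4.3
eef_pos: [590.1, -178.3, 158.3]
ee_rot: [-0.001, 0.789, -0.615, 0.006]
force: [-0.3, -0.4, -1.5]
grip_width: 0.573
[ 590.1 -178.3  158.3] [-0.001  0.789 -0.615  0.006] 4.3 [-0.48  0.57  1.31  0.    1.25  0.84]
```

View pics/w4.png

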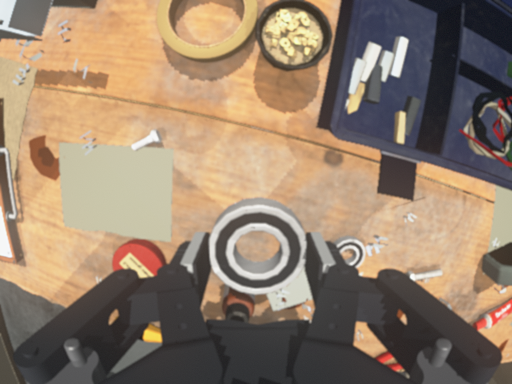

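```bash
python3 -m pendant '[[[1,-0.062,0.5,0,0],[1,-0.062,0.5,0,0],[1,-0.062,0.5,0,0],[1,-0.062,0.5,0,0],[1,-0.062,0.5,0,0],[1,-0.062,0.5,0,0],[1,-0.062,0.5,0,0],[1,-0.062,0.5,0,0],[1,-0.062,0.5,0,0],[1,-0.062,0.5,0,0],[1,-0.062,0.5,0,0],[1,-0.062,0.5,0,0],[1,-0.062,0.5,0,0],[1,-0.062,0.5,0,0]]]' 40; python3 w.py w5
```

```text
time_s: 5.75
eef_pos: [526.1, 321.4, 151.0]
ee_rot: [0.0, 0.788, -0.616, -0.0]
force: [1.3, 0.1, -1.1]
grip_width: 0.572
[526.1 321.4 151. ] [ 0.     0.788 -0.616 -0.   ] 5.75 [ 0.36  0.58  1.31 -0.    1.25  1.69]
```

View pics/w5.png

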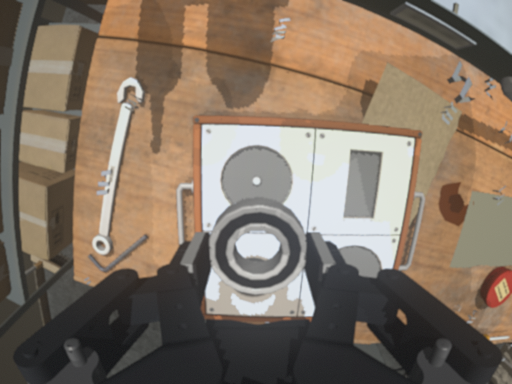

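```bash
python3 - <<'E'
from h import *
p,s=load('w5')
save('w5a.png',cv2.resize(p[110:240,190:430],None,fx=3.3,fy=3.3,interpolation=cv2.INTER_CUBIC))
for l,u,z in [('boss',(256.5,181),17),('bolt1',(352,150),18),('bolt2',(382.5,152.5),18),('b3',(372,219),18),('b4',(345,216),18),('cornTL',(196,118),20),('cornTR',(421,133),20),('bolt',(391,266),0),('mid',(308,236),18),('topmid',(315.5,128),18)]: print(l,np.round(onz('wrist',*u,z,s),1))
print('held bearing', [np.round(onz('wrist',257,243,s['eef_pos'][2]-6+15+k,s)-s['eef_pos'],1) for k in (-2,0,2)])
E
```

```text
boss [529.9 322.6  17. ]
bolt1 [582.6 240.7  18. ]
bolt2 [589.3 208.5  18. ]
b3 [520.4 196.   18. ]
b4 [516.8 226.6  18. ]
cornTL [575.6 391.6  20. ]
cornTR [621.3 172.5  20. ]
bolt [463.8 137.6   0. ]
mid [487.  257.8  18. ]
topmid [593.1 281.5  18. ]
held bearing [array([4.8, 0.8, 7. ]), array([5.7, 1. , 9. ]), array([ 6.6,  1.3, 11. ])]
```

View pics/w5a.png

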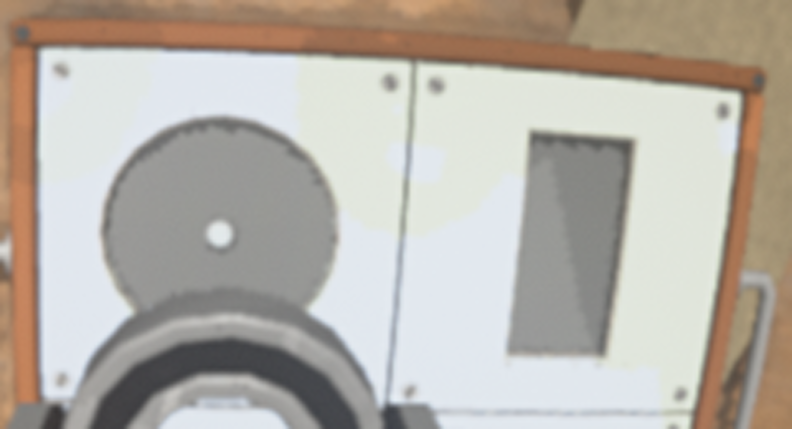

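```bash
python3 -m pendant '[[[1,0.001,-0.001,-0.05,0],[1,0.001,-0.001,-0.09,0],[1,0.001,-0.001,-0.11,0],[1,0.001,-0.001,-0.12,0],[1,0.001,-0.001,-0.125,0],[1,0.001,-0.001,-0.128,0],[1,0.001,-0.001,-0.128,0],[1,0.001,-0.001,-0.128,0]]]' 40; python3 w.py w6;python3 - <<'E'
from h import *
p,d=vision.capture('scene'); save('s6.png',cv2.resize(p[230:384,110:300],None,fx=4,fy=4,interpolation=cv2.INTER_CUBIC))
E
```

```text
time_s: 6.6
eef_pos: [527.2, 321.9, 24.3]
ee_rot: [-0.001, 0.788, -0.615, 0.0]
force: [0.2, 0.4, -0.3]
grip_width: 0.575
[527.2 321.9  24.3] [-0.001  0.788 -0.615  0.   ] 6.6 [0.36 0.73 1.41 0.   1.   1.68]
```

View pics/w6.png

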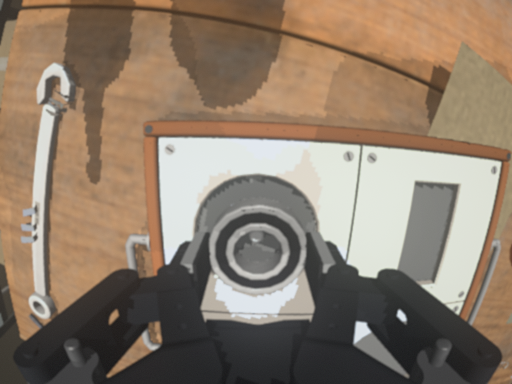

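View pics/s6.png

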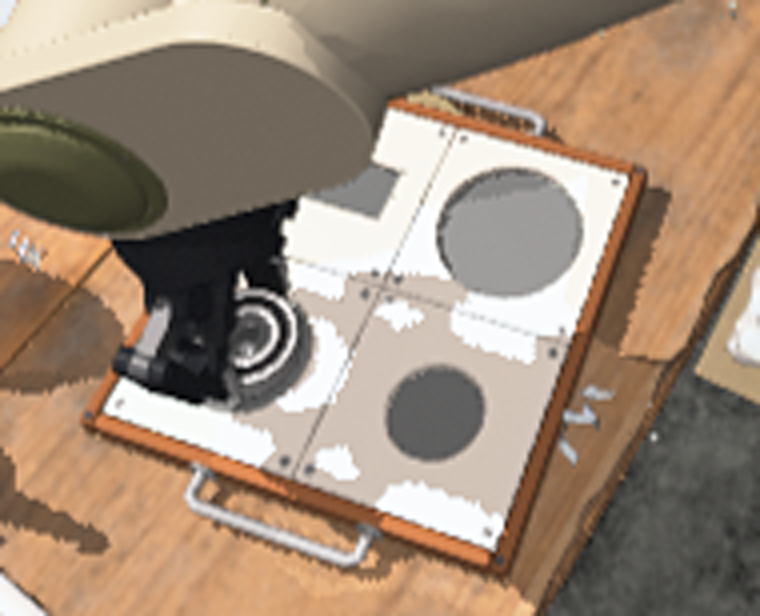

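```bash
python3 - <<'E'
from h import *
a=[cv2.resize(load(n)[0][185:305,200:315],None,fx=2.3*1.5,fy=2.3*1.5,interpolation=cv2.INTER_CUBIC) for n in ('w3','w6')]
save('cmp.png',np.hstack(a))
E
```

```text
(no output)
```

View pics/cmp.png

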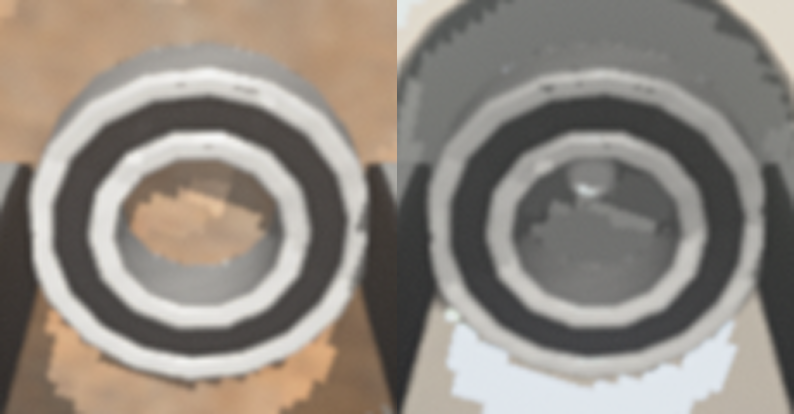

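```bash
python3 - <<'E'
from h import *
p,s=load('w6')
print(np.round(onz('wrist',256.8,237,17,s),1),np.round(onz('wrist',257.5,249,24.3-7+15,s),1),[np.round(onz('wrist',257.5,y,24.3-7+15,s)[0],1) for y in (185+68/3.45,185+375/3.45)])
E
```

```text
[529.1 322.1  17. ] [529.3 321.8  32.3] [np.float64(552.1), np.float64(502.6)]
```

```bash
python3 -m pendant '[[[1,0,0,-0.002,0],[1,0,0,-0.004,0],[1,0,0,-0.005,0],[1,0,0,-0.005,0],[1,0,0,-0.005,0]]]' 40
```

```text
time_s: 7.2
eef_pos: [526.9, 321.8, 19.2]
ee_rot: [-0.0, 0.788, -0.615, 0.0]
force: [-3.5, -2.3, 8.3]
grip_width: 0.576
```

```bash
python3 -m pendant '[[[0.1,0,0,0,0],[0,0,0,0,0],[-0.3,0,0,0,0],[-0.5,0,0,0,0],[-0.5,0,0,0,0],[-0.5,0,0,0.02,0],[-0.5,0,0,0.06,0],[-0.5,0,0,0.1,0],[-0.5,0,0,0.13,0],[-0.5,0,0,0.13,0]]]' 40; python3 w.py w7
```

```text
time_s: 8.2
eef_pos: [528.4, 322.5, 152.9]
ee_rot: [-0.003, 0.788, -0.615, 0.002]
force: [0.5, -0.3, 0.2]
grip_width: 0.752
[528.4 322.5 152.9] [-0.003  0.788 -0.615  0.002] 8.2 [0.36 0.58 1.31 0.   1.25 1.68]
```

View pics/w7.png

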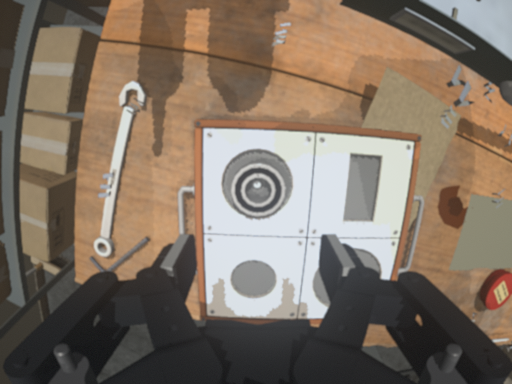

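```bash
python3 -m pendant '[[[-0.5,-0.01,-0.74,0.01,91],[-0.5,-0.01,-0.74,0.01,91],[-0.5,-0.01,-0.74,0.01,91],[-0.5,-0.01,-0.74,0.01,91],[-0.5,-0.01,-0.74,0.01,91],[-0.5,-0.01,-0.74,0.01,91],[-0.5,-0.01,-0.74,0.01,91],[-0.5,-0.01,-0.74,0.01,91],[-0.5,-0.01,-0.74,0.01,91],[-0.5,-0.01,-0.74,0.01,91],[-0.5,-0.01,-0.74,0.01,91],[-0.5,-0.01,-0.74,0.01,91],[-0.5,-0.01,-0.74,0.01,91],[-0.5,-0.01,-0.74,0.01,91],[-0.5,-0.01,-0.74,0.01,91],[-0.5,-0.01,-0.74,0.01,91],[-0.5,-0.01,-0.74,0.01,91],[-0.5,-0.01,-0.74,0.01,91],[-0.5,-0.01,-0.74,0.01,91],[-0.5,-0.01,-0.74,0.01,91]]]' 40; python3 w.py w8
```

```text
time_s: 10.25
eef_pos: [517.1, -417.0, 158.2]
ee_rot: [-0.0, 0.991, 0.132, -0.0]
force: [0.9, -0.8, 0.3]
grip_width: 0.747
[ 517.1 -417.   158.2] [-0.     0.991  0.132 -0.   ] 10.25 [-0.85  0.68  1.12  0.    1.34 -1.12]
```

View pics/w8.png

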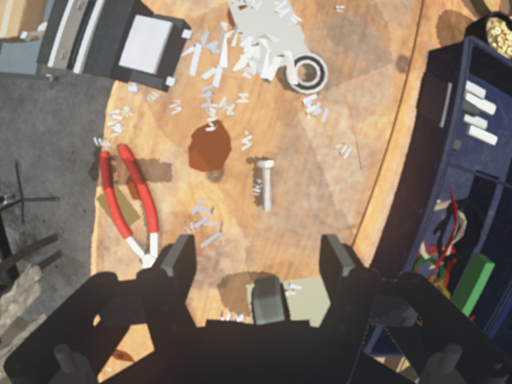

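```bash
python3 - <<'E'
from h import *
p,s=load('w8')
save('w8a.png',cv2.resize(p[145:225,225:305],None,fx=6,fy=6,interpolation=cv2.INTER_CUBIC))
for l,u,z in [('head',(265,157.5),9),('head18',(265,157.5),18),('tip',(266.5,210),9),('box',(268,280),0),('toolbox',(400,250),50)]: print(l,np.round(onz('wrist',*u,z,s),1))
z=np.load('top0.npz'); d=z['d']; c=vision.camera_info('top'); f=192/np.tan(np.radians(c['fov_y']/2))
v,u=np.mgrid[0:384,0:512]; P=np.stack([(u-c['cx'])/f*d,(v-c['cy'])/f*d,d],-1); W=(P-c['t'])@np.array(c['R'])
print(np.round(W[174,426:452:3],0))
b=W[95:150,320:450].reshape(-1,3); print('toolbox min x with z>20', b[(b[:,2]>25)&(b[:,2]<200)][:,0].min(), b[(b[:,2]>25)&(b[:,2]<200)][:,2].max())
E
```

```text
head [ 518.6 -392.1    9. ]
head18 [ 518.  -390.8   18. ]
tip [ 534.7 -444.6    9. ]
box [ 561.5 -531.5    0. ]
toolbox [ 674.8 -438.7   50. ]
[[ 570. -522.   -0.]
 [ 567. -520.   28.]
 [ 566. -521.   48.]
 [ 565. -528.   51.]
 [ 564. -533.   60.]
 [ 564. -541.   62.]
 [ 564. -549.   62.]
 [ 564. -557.   63.]
 [ 564. -566.   61.]]
toolbox min x with z>20 632.4012191403559 125.05081405951964
```

View pics/w8a.png

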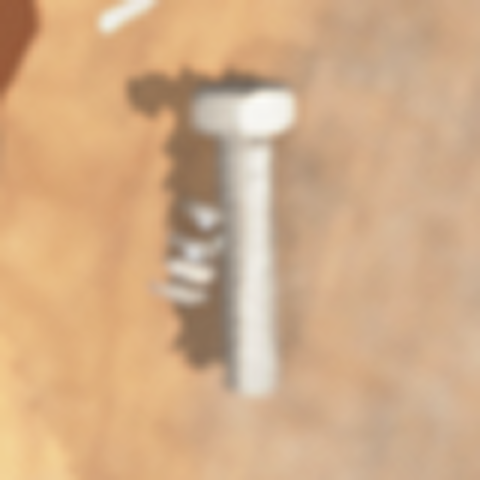

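```bash
python3 - <<'E'
from h import *
p,s=load('w8')
for u in [(158,255),(155,210),(145,180)]: print(np.round(onz('wrist',*u,10,s),1))
E
python3 -m pendant '[[[-0.3,0.004,0.0165,-0.05,2],[-0.3,0.004,0.0165,-0.1,2],[-0.3,0.004,0.0165,-0.12,2],[-0.3,0.004,0.0165,-0.12,2],[-0.3,0.004,0.0165,-0.12,2]]]' 40; python3 w.py w9
```

```text
[ 430.3 -529.6   10. ]
[ 419.1 -476.2   10. ]
[ 402.5 -446.2   10. ]
time_s: 10.8
eef_pos: [521.3, -401.8, 39.6]
ee_rot: [0.001, 0.989, 0.149, 0.0]
force: [-0.3, 0.2, -0.3]
grip_width: 0.646
[ 521.3 -401.8   39.6] [0.001 0.989 0.149 0.   ] 10.8 [-0.83  0.79  1.26  0.    1.1  -1.13]
```

View pics/w9.png

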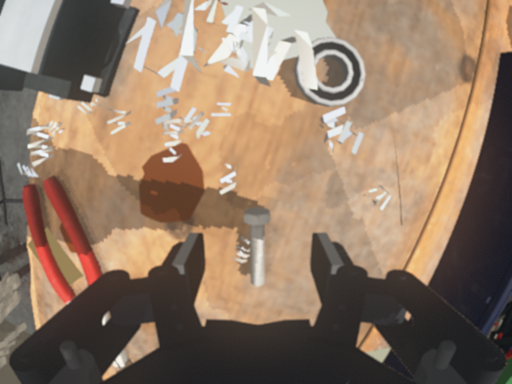

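```bash
python3 - <<'E'
from h import *
p,s=load('w9')
print(np.round(proj('wrist',[521.3,-401.8,9],s),1))
for l,u,z in [('headend',(257,207),9),('headinner',(257.5,230),9),('tip',(258.5,286),9)]: print(l,np.round(onz('wrist',*u,z,s),1))
E
python3 -m pendant '[[[-0.3,0,0,-0.02,0],[-0.3,0,0,-0.03,0],[-0.3,0,0,-0.031,0],[0.2,0,0,-0.031,0],[0.4,0,0,-0.031,0],[0.6,0,0,-0.031,0],[0.8,0,0,-0.031,0],[1,0,0,-0.031,0],[1,0,0,-0.031,0],[1,0,0,-0.031,0],[1,0,0,-0.031,0],[1,0,0,-0.031,0],[1,0,0,-0.031,0]]]' 50; python3 w.py w10
```

```text
[257.  223.2]
headend [ 518.2 -391.6    9. ]
headinner [ 523.  -406.1    9. ]
tip [ 536.1 -446.4    9. ]
time_s: 12.15
eef_pos: [521.1, -402.1, 8.3]
ee_rot: [0.001, 0.989, 0.149, 0.0]
force: [-0.8, 0.6, 5.6]
grip_width: 0.164
[ 521.1 -402.1    8.3] [0.001 0.989 0.149 0.   ] 12.15 [-0.83  0.83  1.27  0.    1.04 -1.13]
```

View pics/w10.png

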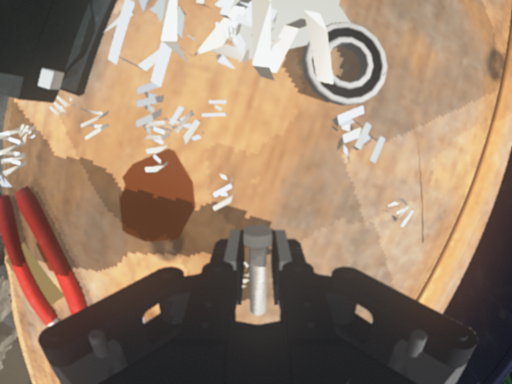

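```bash
python3 -m pendant '[[[1,0,0,0.01,0],[1,0,0,0.04,0],[1,0,0,0.09,0],[1,0,0,0.14,0],[1,0.048,0.624,0.14,-95.4],[1,0.048,0.624,0.14,-95.4],[1,0.048,0.624,0.14,-95.4],[1,0.048,0.624,0.14,-95.4],[1,0.048,0.624,0.14,-95.4],[1,0.048,0.624,0.14,-95.4],[1,0.048,0.624,0.14,-95.4],[1,0.048,0.624,0.14,-95.4],[1,0.048,0.624,0.14,-95.4],[1,0.048,0.624,0.14,-95.4],[1,0.048,0.624,0.14,-95.4],[1,0.048,0.624,0.14,-95.4],[1,0.048,0.624,0.14,-95.4],[1,0.048,0.624,0.14,-95.4],[1,0.048,0.624,0.14,-95.4]]]' 50; python3 w.py w11
```

```text
time_s: 14.1
eef_pos: [568.4, 223.2, 147.3]
ee_rot: [0.0, 0.776, -0.631, 0.0]
force: [-0.2, -0.0, -1.0]
grip_width: 0.167
[568.4 223.2 147.3] [ 0.     0.776 -0.631  0.   ] 14.1 [ 0.18  0.57  1.34 -0.    1.23  1.55]
```

View pics/w11.png

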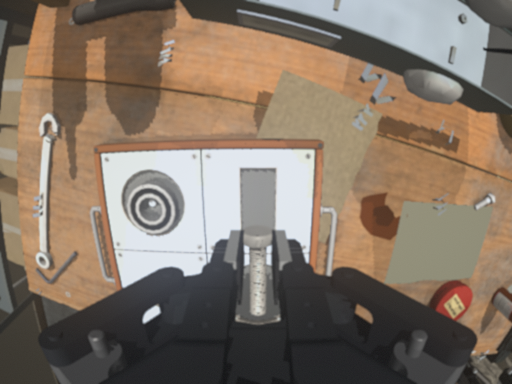

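```bash
python3 -m pendant '[[[1,0,0,-0.05,0],[1,0,0,-0.09,0],[1,0,0,-0.11,0],[1,0,0,-0.117,0],[1,0,0,-0.117,0],[1,0,0,-0.117,0]]]' 50; python3 w.py w12
```

```text
time_s: 14.75
eef_pos: [569.7, 221.8, 31.9]
ee_rot: [-0.001, 0.775, -0.632, 0.001]
force: [-0.3, -0.3, 0.8]
grip_width: 0.169
[569.7 221.8  31.9] [-0.001  0.775 -0.632  0.001] 14.75 [ 0.18  0.71  1.43 -0.    1.    1.55]
```

View pics/w12.png

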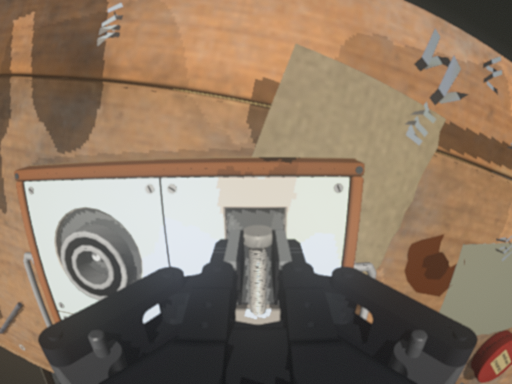

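```bash
python3 - <<'E'
from h import *
p,s=load('w12')
save('w12a.png',cv2.resize(p[190:340,190:330],None,fx=4,fy=4,interpolation=cv2.INTER_CUBIC))
for l,u,z in [('far edge',(255.5,208),18),('L',(224,215),18),('R',(287,215),18),('head',(258,226),32),('tip',(258,318),32),('near edge',(255,310),18)]: print(l,np.round(onz('wrist',*u,z,s),1))
E
```

```text
far edge [585.9 225.6  18. ]
L [578.2 242.2  18. ]
R [585.4 207.4  18. ]
head [581.  223.2  32. ]
tip [521.5 210.9  32. ]
near edge [516.7 211.9  18. ]
```

View pics/w12a.png

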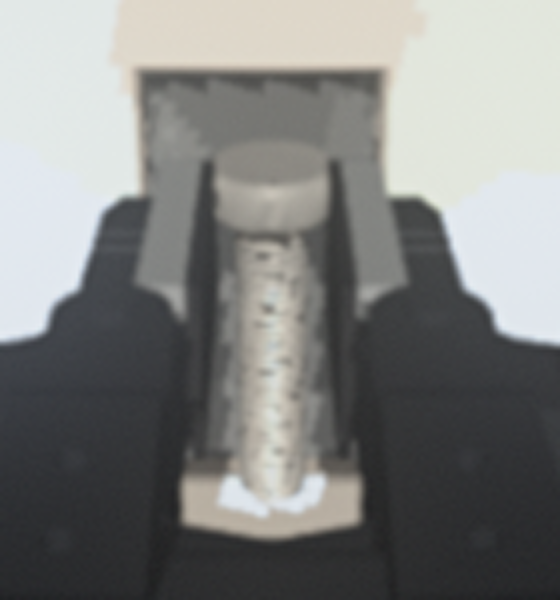

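```bash
python3 -m pendant '[[[1,0,0,-0.005,0],[1,0,0,-0.009,0],[1,0,0,-0.011,0],[1,0,0,-0.011,0],[1,0,0,-0.011,0]]]' 50
```

```text
time_s: 15.3
eef_pos: [568.8, 222.3, 20.2]
ee_rot: [0.0, 0.776, -0.631, 0.0]
force: [-3.8, -1.5, 8.8]
grip_width: 0.166
```

```bash
python3 -m pendant '[[[0.5,0,0,0,0],[0.2,0,0,0,0],[0.2,0,0,0,0],[0.2,0,0,0,0],[0,0,0,0.03,0],[-0.5,0,0,0.07,0],[-0.8,0,0,0.11,0],[-0.8,0,0,0.13,0],[-0.8,0,0,0.13,0],[-0.8,0,0,0.13,0]]]' 50; python3 w.py w13
```

```text
time_s: 16.3
eef_pos: [568.5, 222.2, 148.7]
ee_rot: [0.0, 0.775, -0.631, -0.0]
force: [-0.3, -0.3, -0.3]
grip_width: 0.901
[568.5 222.2 148.7] [ 0.     0.775 -0.631 -0.   ] 16.3 [0.18 0.57 1.34 0.   1.24 1.55]
```

View pics/w13.png

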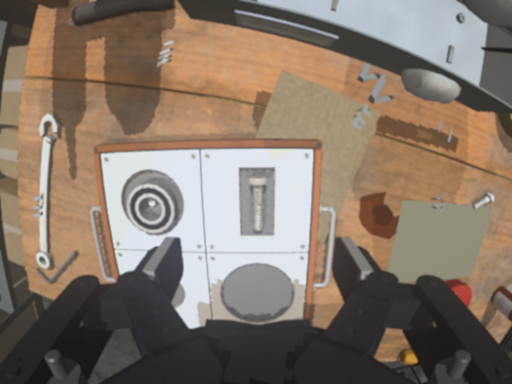

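```bash
python3 -m pendant '[[[-1,-0.11,-0.292,0,0],[-1,-0.11,-0.292,0,0],[-1,-0.11,-0.292,0,0],[-1,-0.11,-0.292,0,0],[-1,-0.11,-0.292,0,0],[-1,-0.11,-0.292,0,0],[-1,-0.11,-0.292,0,0],[-1,-0.11,-0.292,0,0],[-1,-0.11,-0.292,0,0],[-1,-0.11,-0.292,0,0],[-1,-0.11,-0.292,0,0]]]' 40; python3 w.py w14
```

```text
time_s: 17.45
eef_pos: [459.0, -68.6, 149.0]
ee_rot: [0.0, 0.776, -0.631, -0.0]
force: [0.1, -0.4, 0.6]
grip_width: 1.002
[459.  -68.6 149. ] [ 0.     0.776 -0.631 -0.   ] 17.45 [-0.4   0.27  1.79  0.    1.09  0.96]
```

View pics/w14.png

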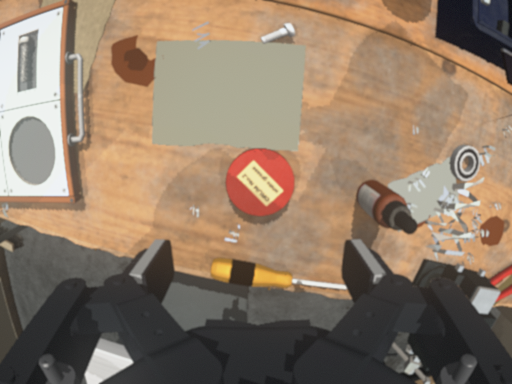

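```bash
python3 - <<'E'
from h import *
p,s=load('w14')
h=cv2.cvtColor(p,cv2.COLOR_RGB2HSV); m=((h[...,0]<8)|(h[...,0]>172))&(h[...,1]>140)&(h[...,2]>60); m[:,:200]=0;m[:,320:]=0;m[230:]=0
c,_=cv2.findContours(m.astype(np.uint8),cv2.RETR_EXTERNAL,cv2.CHAIN_APPROX_NONE); c=max(c,key=cv2.contourArea)
print(cv2.minEnclosingCircle(c),cv2.fitEllipse(c),cv2.boundingRect(c))
(x,y),r=cv2.minEnclosingCircle(c)
for z in (12,23): print(np.round(onz('wrist',x,y,z,s),1))
# tray tin recess partial, bottle
for l,u,z in [('bottle base',(372,190),5),('tin recess',(32,151),16)]: print(l,np.round(onz('wrist',*u,z,s),1))
E
```

```text
((259.7250061035156, 181.5749969482422), 34.12641906738281) ((259.67047119140625, 181.78660583496094), (66.41531372070312, 67.38640594482422), 95.422607421875) (226, 149, 68, 67)
[462.3 -70.7  12. ]
[464.8 -70.1  23. ]
bottle base [ 476.6 -188.7    5. ]
tin recess [448.2 195.3  16. ]
```

```bash
python3 -m pendant '[[[-1,0.005,-0.001,-0.05,0],[-1,0.005,-0.001,-0.1,0],[-1,0.005,-0.001,-0.13,0],[-1,0.005,-0.001,-0.145,0],[-1,0.005,-0.001,-0.145,0],[-1,0.005,-0.001,-0.145,0],[-0.8,0.005,-0.001,-0.145,0],[-0.5,0.005,-0.001,-0.145,0],[-0.2,0.005,-0.001,-0.145,0],[0.2,0.005,-0.001,-0.145,0],[0.5,0.005,-0.001,-0.145,0],[1,0.005,-0.001,-0.145,0],[1,0.005,-0.001,-0.145,0],[1,0.005,-0.001,-0.145,0],[1,0.005,-0.001,-0.145,0]]]' 40; python3 w.py w15
```

```text
time_s: 19.0
eef_pos: [464.3, -70.9, 5.5]
ee_rot: [-0.0, 0.775, -0.631, 0.001]
force: [-2.7, 0.6, 9.9]
grip_width: 0.682
[464.3 -70.9   5.5] [-0.     0.775 -0.631  0.001] 19.0 [-0.4   0.52  1.89  0.    0.73  0.96]
```

View pics/w15.png

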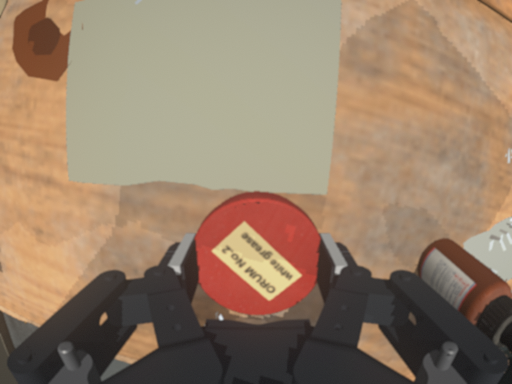

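```bash
python3 -m pendant '[[[1,0,0,0.01,0],[1,0,0,0.04,0],[1,0,0,0.09,0],[1,0,0,0.12,0],[1,-0.016,0.268,0.12,0],[1,-0.016,0.268,0.12,0],[1,-0.016,0.268,0.12,0],[1,-0.016,0.268,0.12,0],[1,-0.016,0.268,0.12,0],[1,-0.016,0.268,0.12,0],[1,-0.016,0.268,0.12,0],[1,-0.016,0.268,0.12,0],[1,-0.016,0.268,0.08,0],[1,-0.016,0.268,0.05,0],[1,-0.016,0.268,0.03,0],[1,-0.016,0.268,0.03,0],[1,-0.016,0.268,0.03,0]]]' 40; python3 w.py w16;python3 - <<'E'
from h import *
p,d=vision.capture('scene'); save('s16.png',cv2.resize(p[230:384,110:300],None,fx=4,fy=4,interpolation=cv2.INTER_CUBIC))
E
```

```text
time_s: 20.75
eef_pos: [448.3, 196.5, 35.1]
ee_rot: [-0.0, 0.775, -0.632, 0.0]
force: [0.8, -0.1, -0.7]
grip_width: 0.684
[448.3 196.5  35.1] [-0.     0.775 -0.632  0.   ] 20.75 [ 0.17  0.49  1.82 -0.    0.83  1.54]
```

View pics/w16.png

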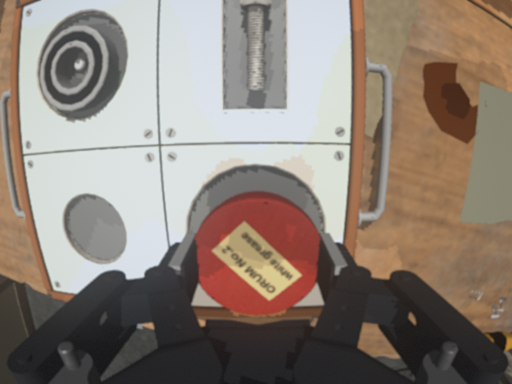

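View pics/s16.png

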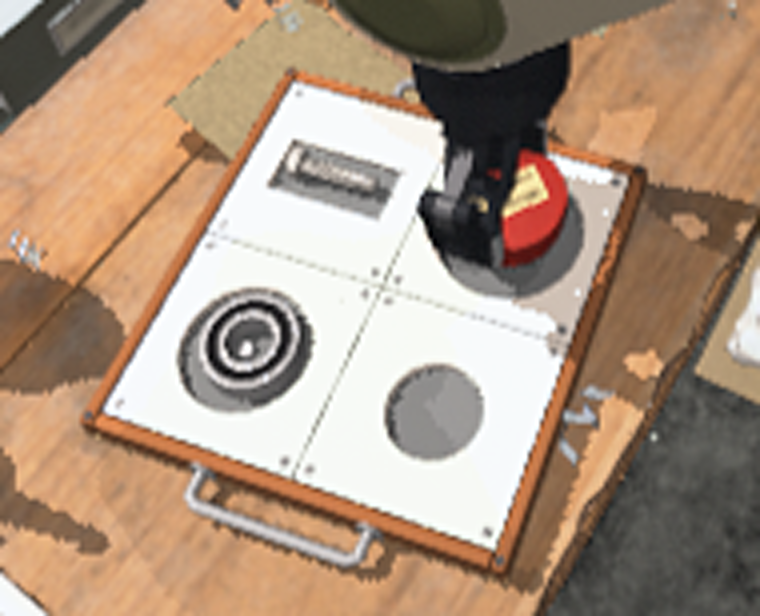

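```bash
python3 - <<'E'
from h import *
p,s=load('w16')
t=onz('wrist',257,166,18,s); l=onz('wrist',189,218,18,s); r=onz('wrist',326,218,18,s); print(t,l,r)
print(proj('wrist',[448.2,197.6,18],s))
# circle: given points, R=41
from scipy.optimize import least_squares
pts=[onz('wrist',*u,18,s)[:2] for u in [(257,166),(189,218),(326,218),(215,180),(302,180)]]
f=least_squares(lambda c:[np.hypot(*(q-c[:2]))-41 for q in pts],[448,197]); print(f.x,f.fun)
u=onz('wrist',258.5,253,35.1-5.5+23,s); print('tin',u)
E
```

```text
[487.28505608 204.11141928  18.        ] [449.43611117 236.98888816  18.        ] [465.50557104 158.4490949   18.        ]
(np.float64(254.52968726505932), np.float64(232.9954935373141))
[447.36030454 195.4937974 ] [-0.15579365  0.5469798   0.24997793 -0.26740322  0.21657599]
tin [452.96322688 196.34149202  52.6       ]
```

```bash
python3 -m pendant '[[[1,-0.002,-0.001,0,0],[1,-0.002,-0.001,-0.008,0],[1,-0.002,-0.001,-0.014,0],[1,-0.002,-0.001,-0.016,0],[1,-0.002,-0.001,-0.018,0],[1,-0.002,-0.001,-0.018,0],[1,-0.002,-0.001,-0.018,0]]]' 40
```

```text
time_s: 21.55
eef_pos: [445.3, 196.2, 17.5]
ee_rot: [0.001, 0.776, -0.631, -0.0]
force: [-9.2, -3.3, 20.5]
grip_width: 0.679
```

```bash
python3 -m pendant '[[[-0.2,0,0,0.001,0],[-0.5,0,0,0.001,0],[-0.7,0,0,0.001,0],[-0.7,0,0,0.001,0],[-0.7,0,0,0.02,0],[-0.7,0,0,0.06,0],[-0.7,0,0,0.1,0],[-0.7,0,0,0.13,0],[-0.7,0,0,0.13,0]]]' 40; python3 w.py w17
```

```text
time_s: 22.45
eef_pos: [447.6, 196.7, 149.9]
ee_rot: [-0.003, 0.775, -0.631, 0.002]
force: [0.7, -0.1, -0.1]
grip_width: 0.85
[447.6 196.7 149.9] [-0.003  0.775 -0.631  0.002] 22.45 [0.17 0.31 1.72 0.   1.1  1.54]
```

View pics/w17.png

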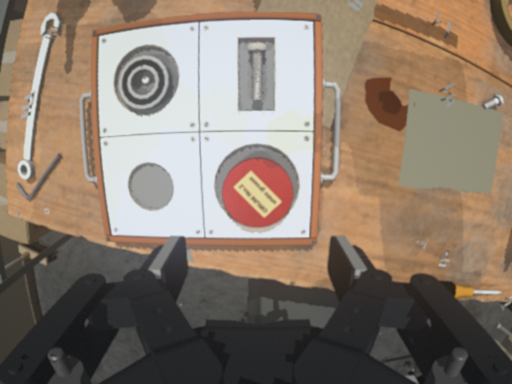

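```bash
python3 - <<'E'
from h import *
z=np.load('w17.npz'); p,s=load('w17'); d=z['d']
h=cv2.cvtColor(p,cv2.COLOR_RGB2HSV); m=((h[...,0]<8)|(h[...,0]>172))&(h[...,1]>140)&(h[...,2]>60); m[:,:205]=0;m[:,310:]=0;m[240:]=0;m[:145]=0
c,_=cv2.findContours(m.astype(np.uint8),cv2.RETR_EXTERNAL,cv2.CHAIN_APPROX_NONE); c=max(c,key=cv2.contourArea)
e=cv2.fitEllipse(cv2.convexHull(c)); print(e, np.round(onz('wrist',*e[0],35,s),1), np.round(onz('wrist',151.3,186,18,s),1))
# heights from depth (equidistant)
c=vision.camera_info('wrist'); f=192/np.tan(np.radians(c['fov_y']/2)); H=np.array(c['hand_eye'])
q=s['ee_rot']; R=Ro.from_quat([q[1],q[2],q[3],q[0]]).as_matrix()
def W(u,v):
    o,dr=ray('wrist',u,v,s); cd=(R@H[:3,:3]).T@dr; return o+dr*d[int(v),int(u)]/cd[2]
for u in [(235,180),(280,180),(257,160),(257,222),(240,215),(275,215),(212,225),(300,225),(140,80),(145,62),(258,45),(151,186)]: print(u,np.round(W(*u),1))
E
```

```text
((260.0224609375, 192.64173889160156), (61.258174896240234, 69.1166000366211), 10.318264961242676) [446.8 193.5  35. ] [427.4 299.8  18. ]
(235, 180) [453.9 217.7  35.4]
(280, 180) [461.9 178.4  35.1]
(257, 160) [475.3 202.1  34.4]
(257, 222) [418.5 190.4  34.6]
(240, 215) [422.6 207.2  35.9]
(275, 215) [429.  175.7  35.6]
(212, 225) [400.5 232.5  19.3]
(300, 225) [418.4 146.8  19.8]
(140, 80) [529.2 330.2  12.8]
(145, 62) [546.  322.6  27. ]
(258, 45) [576.1 222.   30.6]
(151, 186) [426.1 301.5  14. ]
```

```bash
python3 -m pendant '[[[-0.5,0.005,-0.384,0.02,0],[-0.5,0.005,-0.384,0.02,0],[-0.5,0.005,-0.384,0.02,0],[-0.5,0.005,-0.384,0.02,0],[-0.5,0.005,-0.384,0.02,0],[-0.5,0.005,-0.384,0.02,0],[-0.5,0.005,-0.384,0.02,0],[-0.5,0.005,-0.384,0.02,0],[-0.5,0.005,-0.384,0.02,0],[-0.5,0.005,-0.384,0.02,0],[-0.5,0.005,-0.384,0.02,0],[-0.5,0.005,-0.384,0.02,0]]]' 30; python3 w.py w18
```

```text
time_s: 23.7
eef_pos: [450.7, -186.6, 165.9]
ee_rot: [-0.0, 0.776, -0.631, -0.0]
force: [0.8, 0.8, -0.4]
grip_width: 0.75
[ 450.7 -186.6  165.9] [-0.     0.776 -0.631 -0.   ] 23.7 [-0.63  0.3   1.7   0.    1.15  0.73]
```

View pics/w18.png

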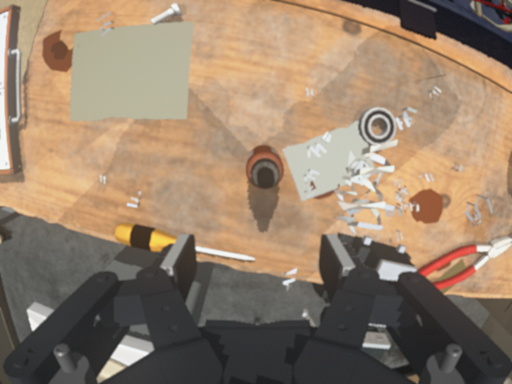

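```bash
python3 - <<'E'
from h import *
p,s=load('w18')
save('w18a.png',cv2.resize(p[130:210,225:305],None,fx=6,fy=6,interpolation=cv2.INTER_CUBIC))
E
```

```text
(no output)
```

View pics/w18a.png

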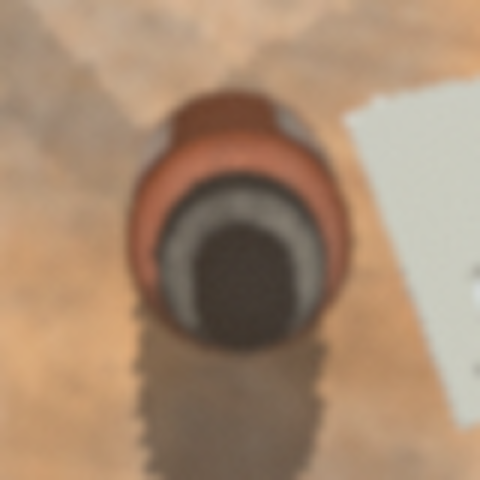

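```bash
python3 - <<'E'
from h import *
p,s=load('w18')
for u,z in [((264.3,169.5),60),((265,172.5),76),((265.3,176),96),((264,152),0)]: print(z,np.round(onz('wrist',*u,z,s),1))
E
```

```text
60 [ 472.3 -188.7   60. ]
76 [ 472.9 -188.7   76. ]
96 [ 474.3 -188.2   96. ]
0 [ 479.5 -188.2    0. ]
```

```bash
python3 -m pendant '[[[-0.5,0.022,-0.0015,0,0],[-0.5,0.022,-0.0015,0,0],[-0.5,0.022,-0.0015,-0.03,0],[-0.5,0.022,-0.0015,-0.06,0],[-0.5,0.022,-0.0015,-0.06,0],[-0.5,0.022,-0.0015,-0.06,0]]]' 30; python3 w.py w19
```

```text
time_s: 24.35
eef_pos: [472.7, -189.0, 107.0]
ee_rot: [-0.0, 0.776, -0.631, -0.0]
force: [0.8, -0.4, 0.9]
grip_width: 0.749
[ 472.7 -189.   107. ] [-0.     0.776 -0.631 -0.   ] 24.35 [-0.61  0.41  1.7   0.    1.02  0.76]
```

View pics/w19.png

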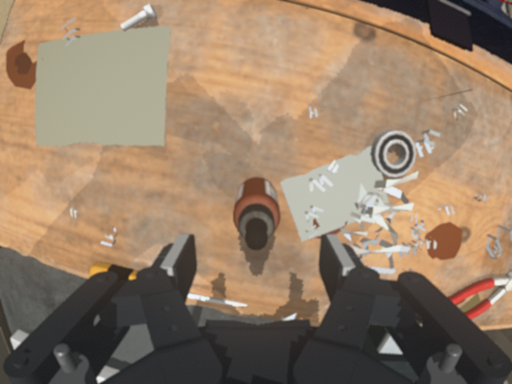

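```bash
python3 -m pendant '[[[-0.5,0,0,-0.02,0],[-0.5,0,0,-0.04,0],[-0.5,0,0,-0.055,0],[-0.5,0,0,-0.065,0],[-0.5,0,0,-0.068,0],[-0.5,0,0,-0.068,0],[-0.5,0,0,-0.068,0]]]' 30; python3 w.py w20
```

```text
time_s: 25.1
eef_pos: [473.2, -189.5, 39.2]
ee_rot: [-0.0, 0.775, -0.631, 0.001]
force: [0.8, 0.3, 0.3]
grip_width: 0.75
[ 473.2 -189.5   39.2] [-0.     0.775 -0.631  0.001] 25.1 [-0.61  0.52  1.75  0.    0.86  0.76]
```

View pics/w20.png

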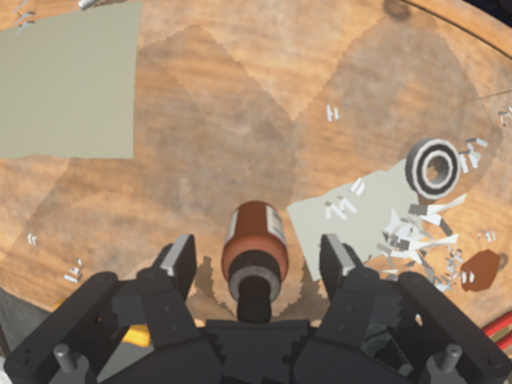

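Bottle upright between the fingers at about px (256,255), no contact; close gently.

```bash
python3 -m pendant '[[[-0.2,0,0,0,0],[0,0,0,0,0],[0.1,0,0,0,0],[0.2,0,0,0,0],[0.3,0,0,0,0],[0.5,0,0,0,0],[0.8,0,0,0,0],[1,0,0,0,0],[1,0,0,0,0],[1,0,0,0,0],[1,0,0,0,0]]]' 30; python3 w.py w21; python3 - <<'E'
from h import *
p,d=vision.capture('scene'); save('s21.png',cv2.resize(p[90:250,230:400],None,fx=4,fy=3.6))
E
```

```text
time_s: 26.25
eef_pos: [472.8, -189.2, 38.5]
ee_rot: [-0.0, 0.775, -0.631, 0.0]
force: [-0.7, 1.8, 4.8]
grip_width: 0.362
[ 472.8 -189.2   38.5] [-0.     0.775 -0.631  0.   ] 26.25 [-0.61  0.52  1.76  0.    0.86  0.76]
```

View pics/w21.png

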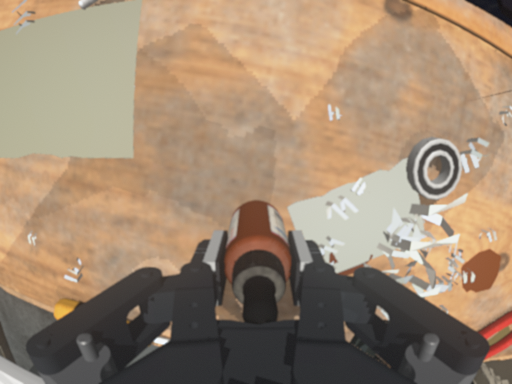

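View pics/s21.png

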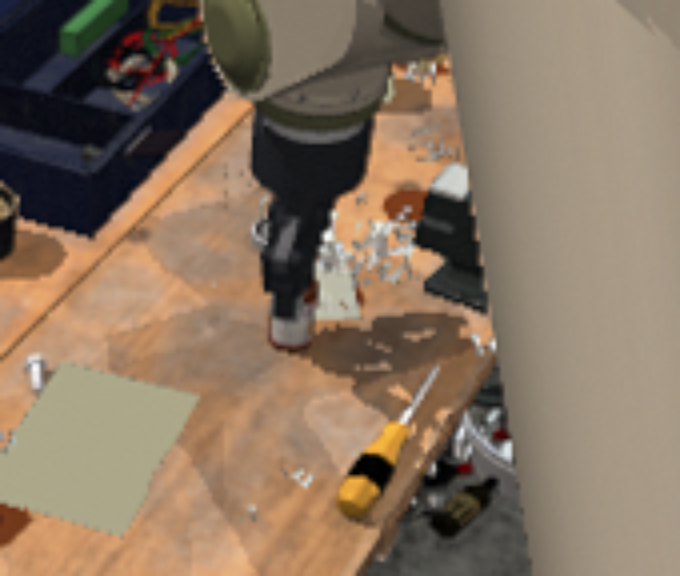

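```bash
python3 -m pendant '[[[1,0,0,0.005,0],[1,0,0,0.02,0],[1,0,0,0.05,0],[1,0,0,0.08,0],[1,-0.002,0.02,0.08,0],[1,-0.006,0.06,0.08,0],[1,-0.01,0.1,0.08,0],[1,-0.014,0.145,0.08,0],[1,-0.018,0.19,0.08,0],[1,-0.022,0.235,0.08,0],[1,-0.026,0.28,0.08,0],[1,-0.03,0.325,0.08,0],[1,-0.034,0.37,0.08,0],[1,-0.038,0.41,0.08,0],[1,-0.042,0.445,0.08,0],[1,-0.044,0.47,0.08,0],[1,-0.045,0.485,0.08,0],[1,-0.046,0.49,0.08,0],[1,-0.046,0.49,0.08,0],[1,-0.046,0.49,0.08,0]]]' 30; python3 w.py w22; python3 - <<'E'
from h import *
p,d=vision.capture('scene'); save('s22.png',cv2.resize(p[200:384,110:300],None,fx=3.6,fy=3.2))
E
```

```text
time_s: 28.35
eef_pos: [427.0, 299.8, 118.3]
ee_rot: [0.0, 0.775, -0.632, 0.0]
force: [-0.1, -0.1, -0.1]
grip_width: 0.363
[427.  299.8 118.3] [ 0.     0.775 -0.632  0.   ] 28.35 [ 0.39  0.42  1.66 -0.    1.06  1.76]
```

View pics/w22.png

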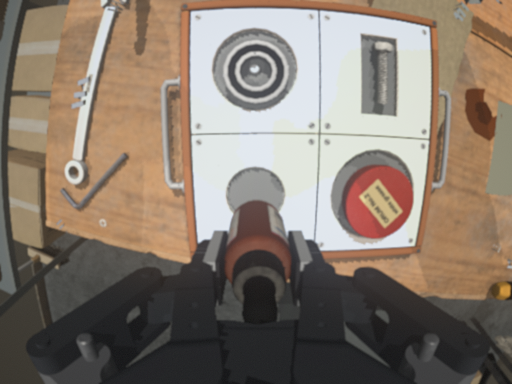

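View pics/s22.png

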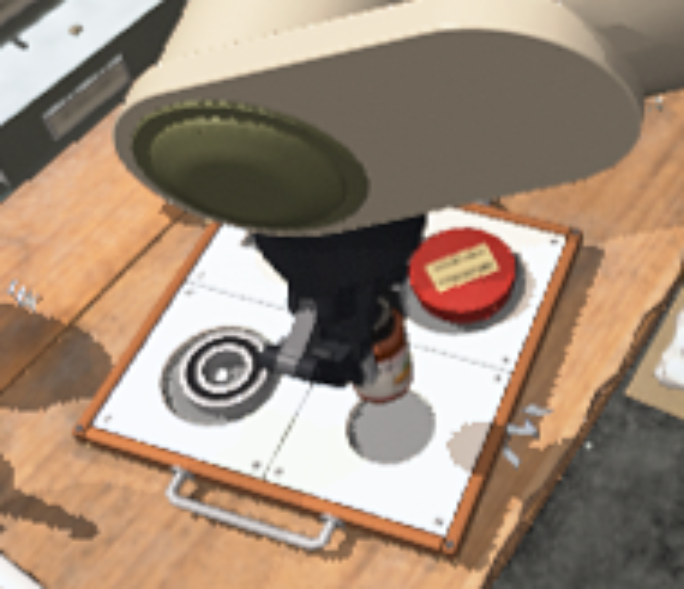

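```bash
python3 - <<'E'
from h import *
from scipy.optimize import least_squares
p,s=load('w22')
save('w22a.png',cv2.resize(p[150:260,210:305],None,fx=5,fy=5,interpolation=cv2.INTER_CUBIC))
pts=[onz('wrist',*u,18,s)[:2] for u in [(256,167),(228,188),(284,188),(236,174),(277,175)]]
f=least_squares(lambda c:[np.hypot(*(q-c[:2]))-25 for q in pts],[427,300]); print(f.x,f.fun)
E
```

```text
[425.96492483 300.23088746] [-0.17718593 -0.29026978 -0.28371371  0.23898694  0.21799134]
```

View pics/w22a.png

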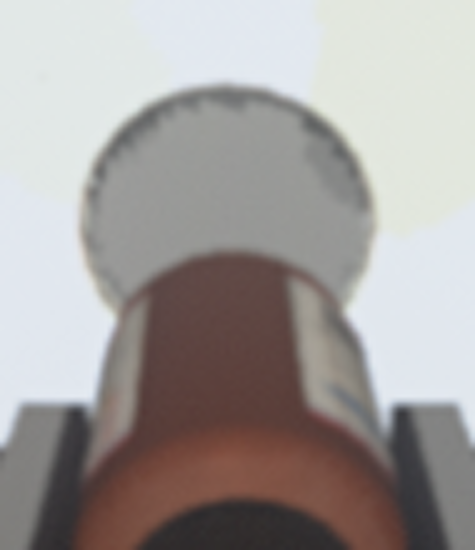

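```bash
python3 -m pendant '[[[1,-0.001,0,-0.02,0],[1,-0.001,0,-0.04,0],[1,-0.001,0,-0.052,0],[1,-0.001,0,-0.058,0],[1,-0.001,0,-0.062,0],[1,-0.001,0,-0.064,0],[1,-0.001,0,-0.064,0]]]' 30; python3 w.py w23
```

```text
time_s: 29.15
eef_pos: [425.9, 300.8, 54.6]
ee_rot: [-0.0, 0.775, -0.631, 0.0]
force: [-0.3, -0.1, -0.7]
grip_width: 0.363
[425.9 300.8  54.6] [-0.     0.775 -0.631  0.   ] 29.15 [0.39 0.52 1.71 0.   0.92 1.76]
```

View pics/w23.png

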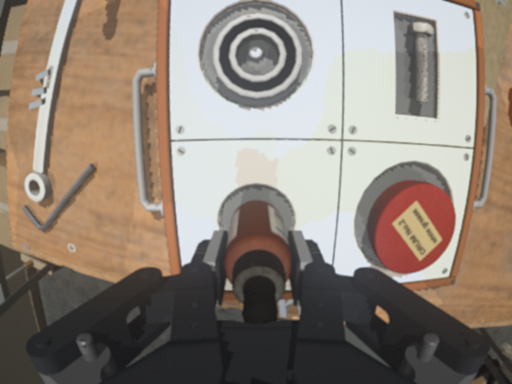

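```bash
python3 -m pendant '[[[1,0,0,-0.002,0],[1,0,0,-0.003,0],[1,0,0,-0.004,0],[1,0,0,-0.004,0],[1,0,0,-0.004,0]]]' 30
```

```text
time_s: 29.7
eef_pos: [425.8, 300.8, 50.5]
ee_rot: [-0.0, 0.775, -0.631, 0.0]
force: [-0.7, 0.4, 2.1]
grip_width: 0.365
```

```bash
python3 -m pendant '[[[1,0,0,-0.0007,0],[1,0,0,-0.0007,0],[1,0,0,-0.0007,0]]]' 30;  python3 -m pendant '[[[0.2,0,0,0,0],[0.1,0,0,0,0],[0,0,0,0,0],[-0.1,0,0,0,0],[-0.2,0,0,0,0],[-0.3,0,0,0,0],[-0.3,0,0,0,0],[-0.3,0,0,0,0]]]' 30; python3 w.py w24
```

```text
time_s: 30.0
eef_pos: [426.1, 301.0, 50.4]
ee_rot: [-0.001, 0.775, -0.631, 0.0]
force: [-1.4, -1.1, 8.8]
grip_width: 0.366
time_s: 30.8
eef_pos: [425.7, 300.8, 49.6]
ee_rot: [-0.0, 0.775, -0.631, 0.0]
force: [-1.2, -0.6, -0.7]
grip_width: 0.653
[425.7 300.8  49.6] [-0.     0.775 -0.631  0.   ] 30.8 [0.39 0.52 1.71 0.   0.9  1.76]
```

View pics/w24.png

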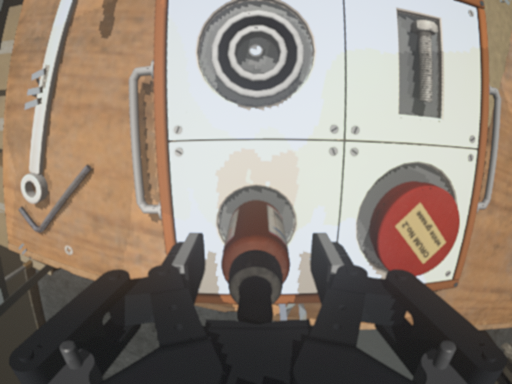

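Bottle stands free and upright. I raise straight up, then clear the view.

```bash
python3 -m pendant '[[[-0.3,0,0,0.02,0],[-0.3,0,0,0.05,0],[-0.3,0,0,0.09,0],[-0.3,0,0,0.13,0],[-0.3,0,0,0.16,0],[-0.3,-0.03,-0.15,0.16,0],[-0.3,-0.03,-0.25,0.16,0],[-0.3,-0.03,-0.3,0.16,0],[-0.3,-0.03,-0.3,0.16,0],[-0.3,-0.03,-0.3,0.16,0],[-0.3,-0.03,-0.3,0.16,0],[-0.3,-0.03,-0.3,0.16,0],[-0.3,-0.03,-0.3,0.16,0]]]' 30; python3 - <<'E'
from h import *
for n in ('scene','top'):
    p,d=vision.capture(n); save(n+'F.png',p); np.savez(n+'F.npz',p=p,d=d)
    b=p[200:384,110:300] if n=='scene' else p[140:260,90:220]
    save(n+'Fa.png',cv2.resize(b,None,fx=3.2,fy=3.2,interpolation=cv2.INTER_CUBIC))
z=np.load('topF.npz'); d=z['d']; c=vision.camera_info('top'); f=192/np.tan(np.radians(c['fov_y']/2))
v,u=np.mgrid[0:384,0:512]; P=np.stack([(u-c['cx'])/f*d,(v-c['cy'])/f*d,d],-1); W=(P-c['t'])@np.array(c['R'])
for l,x in [('tin',(447,195.5,35)),('bottle',(426,300,102)),('bear',(550,323,27)),('bolthead',(576,223,30)),('boltshaft',(545,217,25))]:
    a,b=[int(round(t)) for t in proj('top',x)]; print(l,np.round(W[b-1:b+2,a-1:a+2,2],0).tolist())
E
```

```text
time_s: 32.15
eef_pos: [395.7, -0.0, 209.7]
ee_rot: [-0.0, 0.774, -0.633, 0.0]
force: [0.2, 0.1, -0.8]
grip_width: 0.649
tin [[37.0, 38.0, 36.0], [35.0, 42.0, 38.0], [40.0, 31.0, 36.0]]
bottle [[89.0, 89.0, 91.0], [110.0, 113.0, 100.0], [111.0, 109.0, 108.0]]
bear [[14.0, 11.0, 14.0], [14.0, 13.0, 10.0], [28.0, 33.0, 31.0]]
bolthead [[11.0, 12.0, 12.0], [35.0, 33.0, 21.0], [29.0, 25.0, 29.0]]
boltshaft [[27.0, 29.0, 13.0], [21.0, 27.0, 13.0], [24.0, 28.0, 21.0]]
```

View pics/sceneFa.png

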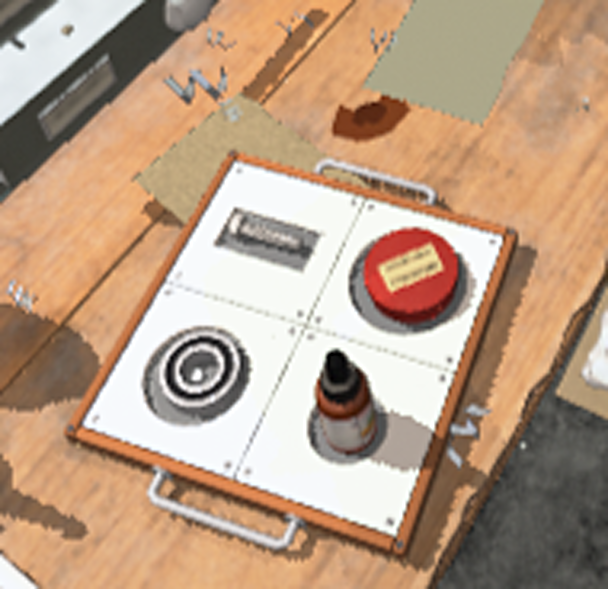

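View pics/topF.png

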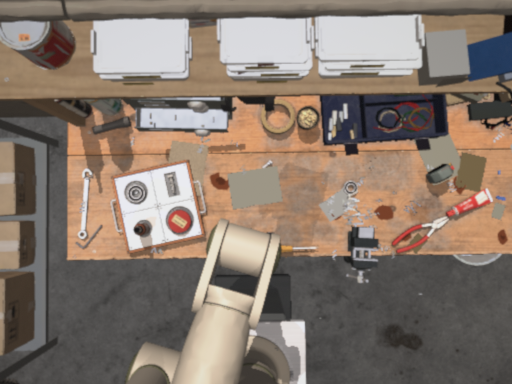

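View pics/topFa.png

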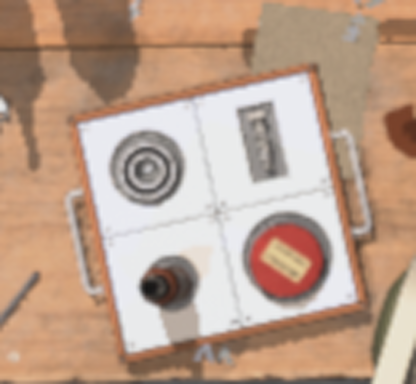

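```bash
python3 -c "
from rig import order; print(order.finish_job())"
```

```text
the job is handed in; nothing more can be done
None
```

The kit is made up and handed in at about 32 s. I placed the large bearing, the long bolt, the grease tin and the dropper bottle, in that order, each in its own recess. The bearing and bottle were lowered to light contact before release: 8 to 9 N.

**Bearing, bolt and tin:** The wrist camera's depth readings, taken after the tin went in, match fully seated parts. The bearing top is at 27 mm, the bolt head at about 30.6 mm and the tin top is level at about 35 mm. The bearing sits round its boss.

**Bottle:** It came to contact at the seated height and stands upright in its recess in the last scene and top views.

**Left alone:** The small bearing and short bolt are where they lay, and the arm stood clear of everything.

**Disagreements:**
- The final top-camera depth readings were too noisy to confirm heights, scattering by about 10 mm on the small parts, so I relied on the wrist depths and contact heights. The bottle, placed after those wrist readings, therefore rests on its contact height and the pictures only.
- The tin's set-down force was 20 N, higher than the others, but it came to rest level and at the right height.
- Position estimates from the different cameras differed by up to about 5 mm, and by more for parts at the edge of the wrist camera's view. I used close wrist views for the final alignment.

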